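# Count curtain weights into the tray's slot

## Task

With the fingertips, push the three round steel curtain weights on the wooden counting tray through the narrow gate one at a time, letting each one drop into the slot behind the gate before the next follows. Slide them only, never pick one up, and leave the thread reel and the thimble standing on the tray where they are, and everything else on the table undisturbed.

Things in the scene. Friction and masses are not known exactly. Their poses are not given: they have to be found in the camera images.
- tray: Fixed wooden counting tray; origin on the table under it, z up. Spans x -140 to +136 mm, y -175 to +175 mm. Flat deck 40 mm above the table. Rim 6 mm thick (8 at the +x end), 10 mm above the deck, all round. Weights, reel and thimble start in any arrangement of five spots on the deck on the -x side of the gate, centres 60 mm or more from the near rim and 70 mm from the side rims.
- gate (a point): Middle of the gate, at deck height; axes as the tray's; at x = +77, y = 0 mm in the tray's frame. The gate is a 46 mm wide gap in a cross wall (x +74 to +80 mm, 10 mm above the deck) that else spans the tray. Weights pass along +x. The deck ends at x = +74 mm in the gate, so a weight tips into the slot once its centre is past that, before a pushing finger reaches the wall.
- slot (a point): Centre of the floor of the slot, a pocket just behind the gate and open above: x +74 to +128 mm, y -28 to +28 mm in the tray's frame, floor 36 mm below the deck (4 mm above the table). This point is at x = +101, y = 0 mm in the tray's frame.
- weight1_mid (a point): Site at the centre of a round flat steel curtain weight like a thick coin with two tiny sewing holes, 34 mm across, 7 mm thick, about 45 g, lying flat and loose on the tray's deck (centre 3.5 mm above the deck). It slides when pushed; the three are identical.
- weight2_mid (a point): Site at the centre of a round flat steel curtain weight like a thick coin with two tiny sewing holes, 34 mm across, 7 mm thick, about 45 g, lying flat and loose on the tray's deck (centre 3.5 mm above the deck). It slides when pushed; the three are identical.
- weight3_mid (a point): Site at the centre of a round flat steel curtain weight like a thick coin with two tiny sewing holes, 34 mm across, 7 mm thick, about 45 g, lying flat and loose on the tray's deck (centre 3.5 mm above the deck). It slides when pushed; the three are identical.
- reel: Wooden thread reel with grey thread, standing upright on the tray's deck: 26 mm across, 42 mm tall, 40 g; origin at the centre of its underside. To be left alone.
- thimble: Steel thimble standing mouth down on the tray's deck: 21 mm across at the foot, 25 mm tall, 20 g; origin at the centre of its underside. To be left alone.
- mug: White mug on the table, 80 mm across, 95 mm tall, handle on its +y; origin at the centre of its underside. Bystander.
- scissors: Scissors with orange handles lying flat on the table, about 200 mm long (handles to -x, 70 mm wide), 11 mm high; origin near the pivot, on the table. Bystander.
- tape: Round white tape-measure case on the table, 56 mm across, 22 mm high; origin at the centre of its underside. Bystander.
- pincushion: Blue pincushion on the table, 80 mm across, 45 mm high with pins up to 58 mm; origin at the centre of its underside. Bystander.
Mind the look-alikes: they are no part of the job. What is shaped like the part that bears weight2_mid but orange is not meant.

How it is judged:
By the outcome, as a careful person would: the job done as asked, in the order asked, and still so for the second after the job is handed in, with the robot touching nothing.
It also fails if it takes over 72 s, if anything falls off the work surface, if the arm or the gripper's body presses on something with over 40 N, if the wrist force passes 120 N, or if a joint passes its speed limit or range.

## Robot

A 6-joint arm with a two-finger parallel gripper is mounted at the origin on the work surface. World frame = base frame: x ahead of the robot, y to its left, z up, the work surface at z = 0. Lengths are in m, angles in rad, forces in N, time in s.
With the tool pointing down it reaches from about 0.275 to 0.85 m from the base axis. Payload 5.2 kg.
Tool frame: the origin (TCP) lies midway between the tips of the shut fingers; the grasp point (between the pads) lies 19 mm behind it (manip.grasp_offset is the distance from the TCP to the grasp point, in m); z points along the fingers, y is the line along which they close (so a half turn about z gives the same grasp; the last joint's range is limited). The gripper opens to 85 mm and grips with 20 to 120 N. Pads are 22 mm wide; open, the fingers measure 114 mm over their backs; the gripper's body (76 mm by 85 mm) begins 54 mm behind the grasp point. The pads swing forward as they close: fully open they stand 13 mm farther back than shut.
Start: joints at [0.905, 0.259, 1.535, -0, 1.348, -0.203], TCP at [0.246, 0.492, 0.231] pointing down, gripper open.
Joint ranges: [-3.14, 3.14], [-0.91, 2.08], [0.19, 2.58], [-1.22, 4.36], [0.22, 2.71], [-3.12, 3.12]. Speed limits (rad/s): [2.57, 2.57, 3.14, 3.14, 3.14, 3.14].

## Interface

Orientations are given as a 3x3 rotation matrix whose columns are the frame's x, y, z axes.
In Python, from rig import readout, imaging, order, manip gives the robot as it stands.
- The arm moves only by the tool arm_command, never from a script. Its argument "moves" is a list of rows, each a list of 5 numbers: the shift along the tool's x, y, z in cm, then the turn about the tool's z in units of 5 degrees (1.0 is 5 degrees), then the opening in per cent of the stroke, from 0 (shut) to 100 (fully open). A call has 1 to 5 rows; each row is the pose to reach, as a shift and turn from the pose commanded when the call began, along the tool's axes at that moment; what a row does not reach only later rows make up. A row lasts 1/8 s, in which the tool goes at most 62.5 mm and 10.7 degrees, less where a joint would pass 70% of its speed; a pose out of reach is approached as far as the arm can. A call with a gripper value outside its range is refused whole. The fingers move at their own pace and stop on an object; "newtons" is the grip in N (left out, the last holds). Time passes only in rows, so rows that repeat a pose let the fingers close. It gives the time, the measured TCP pose, the force, the opening and the grip force at its end, in the units of the state.
- readout.state(): the state, without advancing time (a new reading comes with each control period).
- imaging.camera(name): name is "side" or "top" or "wrist"; returns the picture (400x640x3 uint8, red, green, blue); there is no depth.
- imaging.camera_info(name): a dict with "intrinsics" (3x3 intrinsics, pixels), "extrinsics" (4x4, takes a point from camera to world coordinates); the wrist camera has in their place "mount" (4x4, takes a point from camera to tool coordinates, whose origin is the TCP and whose axes are the flange's). Camera axes: x right, y down, z forward; pixel columns grow to the right and rows downward; lengths in m; the calibration is good to about 2 mm. A picture is of the moment at which its call begins: read the wrist's pose just before it. camera_info takes no time and is no camera call.
- order.close_job(): hands the job in; it is judged then, once.
The state is a dict: "time_s": time; "qpos": joint angles; "qvel": joint speeds; "joint_efforts": joint torques, N m; "tool_pos": TCP position; "orientation": TCP orientation; "ft_force": force on the tool from outside, world axes, zero at the start; "wrist_torque": the same for the moment, N m; "finger_gap": finger opening in m; "grip_force": force on a finger pad.
Only numpy, scipy, OpenCV 4.12 (cv2) and the standard library are available. Lean on these libraries where they do the work, as an engineer would, in place of code of your own. Each camera call takes 0.05 s, during which the arm holds its last target. There are 200 camera calls.

## Working session

There is one attempt and no reset: what is moved stays moved. The work goes in short steps, Python scripts to look and compute and a tool call to move; the robot and the scene stay as the last step left them, time stands still between calls to the robot, and variables do not carry over. Pictures are saved under pics/ and viewed, at most 10 in all, crops included, and the job is handed in when it is done.

Besides the shell and the picture viewer there is one more tool, called after "Call:" as name([rows], argument=value, ...), one row to a line, values as JSON. arm_command: Moves the arm, as the interface text tells. Its arguments: {"type":"object","properties":{"moves":{"type":"array","items":{"type":"array","items":{"type":"number"}}},"newtons":{"type":"number"}},"required":["moves"]}

```bash
mkdir -p pics && python3 - <<'E'
from rig import readout, imaging
import cv2,numpy as np
s=readout.state();print(s)
for n in ("top","side"):
    cv2.imwrite(f"pics/{n}0.png",imaging.camera(n)[:,:,::-1]);print(n,imaging.camera_info(n))
print(imaging.camera_info("wrist"))
E
```

```text
{'time_s': 0.0, 'qpos': array([ 9.05201745e-01,  2.59354453e-01,  1.53606797e+00, -1.89667875e-05,
        1.34798751e+00, -2.02796625e-01]), 'qvel': array([-0.00128712, -0.00173759, -0.00069828,  0.00096658, -0.00131965,
        0.00051505]), 'joint_efforts': array([-1.48096573e-03, -4.46029830e+01, -2.90576971e+01, -5.42048838e-04,
        1.19514650e-02,  1.11579345e-05]), 'tool_pos': array([0.24520719, 0.49173744, 0.23047459]), 'orientation': array([[-8.94808530e-01,  4.46448729e-01, -1.10766933e-03],
       [ 4.46449968e-01,  8.94807438e-01, -1.44080358e-03],
       [ 3.47905832e-04, -1.78376227e-03, -9.99998349e-01]]), 'ft_force': array([-0.29228951, -0.67424773, -0.32012547]), 'wrist_torque': array([0.01977215, 0.04045185, 0.0437065 ]), 'grip_force': 0.0, 'finger_gap': 0.08547338248317429}
top {'intrinsics': array([[493.83724318,   0.        , 320.44330815],
       [  0.        , 493.83724318, 200.78921436],
       [  0.        ,   0.        ,   1.        ]]), 'extrinsics': array([[ 0.00514172, -0.98431887,  0.17632336,  0.29975892],
       [-0.99991771, -0.00298847,  0.012475
[... 397 characters left out ...]
  [-0.14490158,  0.72648626, -0.67173003,  1.13093365],
       [-0.01869278, -0.68078385, -0.73224581,  1.16145385],
       [ 0.        ,  0.        ,  0.        ,  1.        ]])}
{'intrinsics': array([[328.55510987,   0.        , 318.35720718],
       [  0.        , 328.55510987, 196.27027443],
       [  0.        ,   0.        ,   1.        ]]), 'mount': array([[ 8.27966938e-04, -9.61389093e-01, -2.75191437e-01,
         6.90082152e-02],
       [ 9.99999455e-01,  9.71135516e-04, -3.83996710e-04,
         2.43669306e-04],
       [ 6.36418427e-04, -2.75190969e-01,  9.61389373e-01,
        -1.41387852e-01],
       [ 0.00000000e+00,  0.00000000e+00,  0.00000000e+00,
         1.00000000e+00]])}
```

View pics/top0.png

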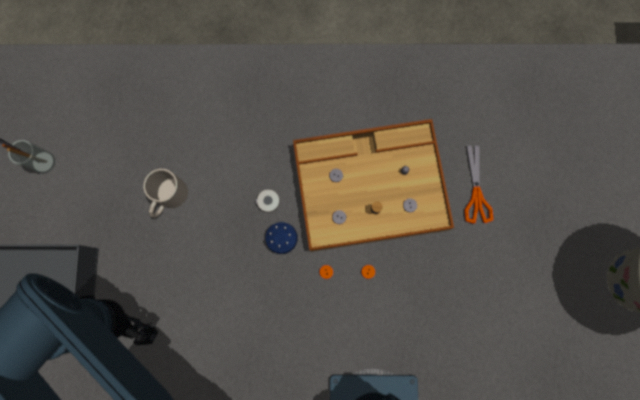

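View pics/side0.png

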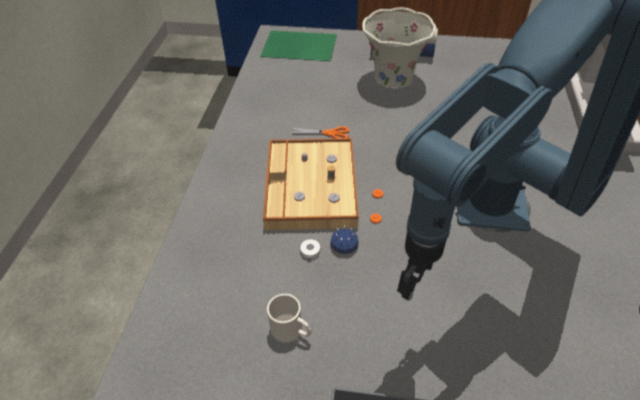

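The top view shows the tray with corners near (294,142), (432,122), (452,228) and (308,249). The gate is near (363,145). The grey weights are at (335,175), (339,217) and (410,205), the reel at (376,208) and the thimble at (405,170). The orange look-alike discs at (326,271) and (368,271) lie off the tray and are not meant. Next I'll measure and make an enlarged crop to confirm.

```bash
cat > h.py <<'E'
import numpy as np,cv2
from rig import readout,imaging
def cam(n,s=None):
    i=imaging.camera_info(n);K=np.array(i["intrinsics"])
    if n!="wrist": return K,np.array(i["extrinsics"])
    T=np.eye(4);T[:3,:3]=s["orientation"];T[:3,3]=s["tool_pos"]
    return K,T@np.array(i["mount"])
def ray(K,T,uv,z):
    uv=np.atleast_2d(uv).astype(float)
    d=np.c_[uv,np.ones(len(uv))]@np.linalg.inv(K).T@T[:3,:3].T
    o=T[:3,3];return (o+d*((z-o[2])/d[:,2:]))[:,:2]
def proj(K,T,p):
    q=(np.atleast_2d(p)-T[:3,3])@T[:3,:3]@K.T
    return q[:,:2]/q[:,2:]
def blobs(m,lo,hi):
    n,l,st,c=cv2.connectedComponentsWithStats(m.astype(np.uint8))
    return [(c[i],st[i,4]) for i in range(1,n) if lo<=st[i,4]<=hi]
E
python3 - <<'E'
from h import *
im=cv2.imread("pics/top0.png")
hsv=cv2.cvtColor(im,cv2.COLOR_BGR2HSV)
K,T=cam("top")
H,S,V=[hsv[...,i].astype(int) for i in range(3)]
tray=((H<25)&(S>80)&(V>50)).astype(np.uint8)
tray[:, :285]=0;tray[:,460:]=0;tray[:115]=0;tray[255:]=0
cs,_=cv2.findContours(tray,0,1);c=max(cs,key=cv2.contourArea)
q=cv2.approxPolyDP(cv2.convexHull(c),6,True)[:,0];print(q)
box=cv2.boxPoints(cv2.minAreaRect(ray(K,T,c[:,0],.05).astype(np.float32)*1000));print(box)
w=ray(K,T,q,.05);print(w);
for i in range(len(w)):print(np.linalg.norm(w[i]-w[i-1]))
fill=cv2.drawContours(np.zeros_like(tray),[cv2.convexHull(c)],-1,1,-1)
g=fill&(S<75).astype(np.uint8)
for b,a in blobs(g,8,400):print(b,a,ray(K,T,b,.047))
cv2.imwrite("pics/crop.png",cv2.resize(im[110:285,280:470],None,fx=4,fy=3.4,interpolation=2))
E
```

```text
[[432 119]
 [453 227]
 [309 250]
 [293 140]]
[[ 387.77588  153.26549]
 [ 443.7057  -196.54872]
 [ 721.59937 -152.11794]
 [ 665.66956  197.69627]]
[[ 0.71838142 -0.15209041]
 [ 0.4479544  -0.19282824]
 [ 0.39159099  0.15121517]
 [ 0.66355009  0.19339874]]
0.34981312953453797
0.27347822615211576
0.34862974844081346
0.2752111962440012
[404.64444444 169.64444444] 45 [[ 0.58940505 -0.08138719]]
[335.85611511 174.92805755] 139 [[0.57571917 0.0871809 ]]
[409.77931034 204.9862069 ] 145 [[ 0.50156058 -0.09160131]]
[338.92465753 216.71917808] 146 [[0.4722979 0.0798147]]
```

View pics/crop.png

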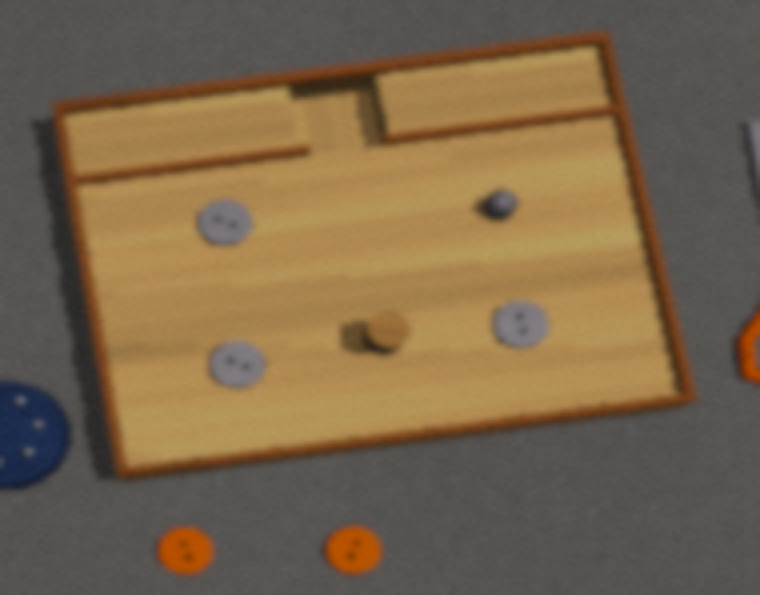

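```bash
cat >> h.py <<'E'
A0=np.deg2rad(9.0);O=np.array([.5562,.0006])
R=np.array([[np.cos(A0),-np.sin(A0)],[np.sin(A0),np.cos(A0)]])
def t2w(p): return O+R@(np.array(p)/1000)
def w2t(p): return (np.atleast_2d(p)-O)@R*1000
def yaw(s): return np.degrees(np.arctan2(s["orientation"][1,0],s["orientation"][0,0]))
def plan(targets):
    """targets: (tray x mm, tray y mm, world z mm, tray angle of tool x deg) -> rows (cm, 5deg)"""
    s=readout.state();Q=s["orientation"]
    for x,y,z,a in targets:
        d=Q.T@(np.r_[t2w((x,y)),z/1000]-s["tool_pos"])*100
        t=-((a+9-yaw(s)+180)%360-180)/5
        print((x,y,z,a),np.round(d,2),round(t,2))
E
python3 - <<'E'
from h import *
K,T=cam("top")
print(w2t(ray(K,T,[[335.86,174.93],[409.78,204.99],[338.92,216.72]],.047)))
print("reel top",w2t(ray(K,T,[376.5,207],.082)),"thimble",w2t(ray(K,T,[404.64,169.64],.052)))
s=readout.state();print(w2t(s["tool_pos"][:2]),yaw(s))
plan([(33,118,200,90)])
E
```

```text
[[ 32.81680498  82.45284082]
 [-68.39959719 -82.51861277]
 [-70.47748079  91.37603322]]
reel top [[-66.12774216   2.24417765]] thimble [[ 18.89805805 -85.17230415]]
[[-230.31502772  533.76319949]] 153.48293188931336
(33, 118, 200, 90) [-45.59 -18.54   3.07] 10.9
```

```bash
python3 - <<'E'
from h import *
plan([(0,10,250,90)])
E
```

```text
(0, 10, 250, 90) [-49.17 -29.25  -1.91] 10.9
```

Call:
arm_command([
  [-10, -6, -1.9, 2, 25],
  [-20, -12, -1.9, 4, 25],
  [-30, -18, -1.9, 6, 25],
  [-40, -24, -1.9, 8, 25],
  [-49.2, -29.2, -1.9, 10.9, 25],
])

```text
time_s: 0.72
tool_pos: [0.414, 0.228, 0.2476]
orientation: [[-0.215, 0.977, -0.0], [0.977, 0.215, 0.0], [0.0, -0.0, -1.0]]
ft_force: [0.4, 1.7, 0.7]
finger_gap: 0.0213
grip_force: 0.0
```

Call:
arm_command([
  [0, 0, 0, 0, 25],
  [0, 0, 0, 0, 25],
  [0, 0, 0, 0, 25],
  [0, 0, 0, 0, 25],
  [0, 0, 0, 0, 25],
])

```text
time_s: 1.35
tool_pos: [0.4129, 0.2306, 0.2477]
orientation: [[-0.223, 0.975, -0.0], [0.975, 0.223, -0.0], [-0.0, -0.0, -1.0]]
ft_force: [0.2, 0.1, -0.1]
finger_gap: 0.0213
grip_force: 0.0
```

```bash
python3 - <<'E'
from h import *
plan([(0,10,250,90)])
E
```

```text
(0, 10, 250, 90) [-24.61   8.92  -0.23] 0.77
```

Call:
arm_command([
  [-24.6, 8.9, -0.2, 0.8, 25],
  [-24.6, 8.9, -0.2, 0.8, 25],
  [-24.6, 8.9, -0.2, 0.8, 25],
  [-24.6, 8.9, -0.2, 0.8, 25],
  [-24.6, 8.9, -0.2, 0.8, 25],
])

```text
time_s: 1.98
tool_pos: [0.5562, 0.0063, 0.2492]
orientation: [[-0.149, 0.989, 0.0], [0.989, 0.149, -0.001], [-0.001, 0.0, -1.0]]
ft_force: [-0.6, 0.9, -0.5]
finger_gap: 0.021
grip_force: 0.0
```

Call:
arm_command([
  [0, 0, 0, 0, 25],
  [0, 0, 0, 0, 25],
  [0, 0, 0, 0, 25],
])

```text
time_s: 2.35
tool_pos: [0.5539, 0.011, 0.25]
orientation: [[-0.154, 0.988, 0.0], [0.988, 0.154, 0.0], [0.0, 0.0, -1.0]]
ft_force: [0.2, -0.8, -0.1]
finger_gap: 0.0216
grip_force: 0.0
```

```bash
python3 - <<'E'
from h import *
s=readout.state();im=imaging.camera("wrist")[:,:,::-1].copy();cv2.imwrite("pics/w1.png",im)
K,T=cam("wrist",s);np.savez("pics/w1.npz",K=K,T=T)
hsv=cv2.cvtColor(im,cv2.COLOR_BGR2HSV);g=(hsv[...,1]<75)
for b,a in blobs(g,150,2500):print(b.round(1),a,w2t(ray(K,T,b,.0435)).round(1))
pts=[(-140,-175),(136,-175),(136,175),(-140,175),(74,-23),(74,23)]
print(proj(K,T,[np.r_[t2w(p),.05] for p in pts]).round(1))
print(w2t(s["tool_pos"][:2]),s["tool_pos"],yaw(s))
E
```

```text
[250.3  89.9] 963 [[-68.4  92.1]]
[352.9  98.8] 926 [[35.2 83.4]]
[[203.1 321.1]
 [430.7 320.9]
 [466.   -5.4]
 [165.8  -4.9]
 [386.5 200.9]
 [388.9 158.8]]
[[-0.65187433 10.68196329]] [0.55388512 0.01104847 0.25000087] 98.86579636602802
```

View pics/w1.png

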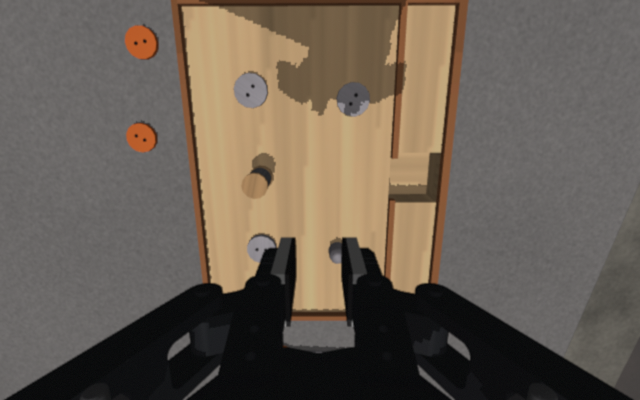

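The wrist view shows weights at (250,90), (353,99) and (262,247), partly hidden. The reel is at (257,180), the thimble at (336,252), and the gate gap runs from about (397,157) to (391,200). Only the grey discs on the tray fit the description. The orange ones at (141,42) and (141,137) are off the tray. I'll check the tray pose against this view.

```bash
python3 - <<'E'
from h import *
im=cv2.imread("pics/w1.png");d=np.load("pics/w1.npz");K,T=d["K"],d["T"]
hsv=cv2.cvtColor(im,cv2.COLOR_BGR2HSV);H,S,V=[hsv[...,i].astype(int) for i in range(3)]
m=(H<25)&(S>80)
L=[];Rr=[]
for r in range(15,275,4):
    x=np.where(m[r,160:480])[0]+160
    L.append((x.min(),r));Rr.append((x.max()+1,r))
def med(P,tx):
    w=w2t(ray(K,T,P,.05));p=np.polyfit(w[:,1],w[:,0],1)
    r=abs(w[:,0]-np.polyval(p,w[:,1]));k=r<3;p=np.polyfit(w[k,1],w[k,0],1);print(tx,"slope deg",np.degrees(p[0]),"x at y=0",p[1],k.mean())
med(np.array(L),"near -140");med(np.array(Rr),"far 136")
c=[(x,np.where(m[:15,x])[0].min() if m[:15,x].any() else -1) for x in (200,260,300,350,440)];print(c, w2t(ray(K,T,c,.05)).round(1))
for r in (140,150,205,215):
    row=im[r,380:412];print(r,[tuple(int(v) for v in p) for p in row[::2]])
E
```

```text
near -140 slope deg -0.08758301001026302 x at y=0 -135.71712028537922 1.0
far 136 slope deg -0.15497418967043025 x at y=0 139.47386170548972 1.0
[(200, np.int64(0)), (260, np.int64(0)), (300, np.int64(0)), (350, np.int64(0)), (440, np.int64(0))] [[-108.9  171. ]
 [ -53.5  170.9]
 [ -16.6  170.8]
 [  29.5  170.7]
 [ 112.6  170.6]]
140 [(120, 161, 193), (118, 160, 193), (118, 158, 191), (116, 157, 189), (118, 159, 191), (108, 147, 177), (38, 56, 81), (56, 85, 133), (57, 88, 137), (74, 107, 150), (118, 159, 192), (118, 158, 191), (113, 153, 185), (111, 149, 181), (110, 148, 179), (108, 146, 176)]
150 [(120, 161, 194), (119, 160, 193), (117, 158, 191), (116, 157, 189), (118, 160, 192), (100, 135, 164), (32, 53, 84), (57, 90, 138), (57, 89, 137), (88, 123, 162), (120, 161, 194), (116, 157, 189), (112, 152, 183), (110, 149, 179), (109, 147, 177), (108, 145, 175)]
205 [(117, 157, 189), (116, 155, 188), (117, 158, 190), (113, 152, 183), (47, 66, 88), (53, 83, 129), (56, 87, 135), (73, 106, 149), (115, 156, 188), (114, 154, 185), (110, 149, 180), (110, 149, 179), (110, 149, 180), (109, 148, 179), (109, 147, 177), (109, 146, 177)]
215 [(116, 157, 189), (114, 155, 187), (117, 157, 190), (105, 143, 173), (35, 53, 81), (56, 87, 134), (56, 88, 136), (89, 125, 163), (117, 157, 189), (114, 152, 184), (110, 148, 180), (110, 148, 179), (111, 149, 180), (109, 147, 177), (108, 145, 176), (108, 146, 177)]
```

```bash
sed -i 's/^O=.*//; s/O=np.array(\[.5562,.0006\])/O=np.array([.5586,.0015])/' h.py && python3 - <<'E'
from h import *
plan([(32,119,100,90),(32,119,42,90),(32,25,42,90)])
E
```

```text
(32, 119, 100, 90) [10.91  3.47 15.01] -0.03
(32, 119, 42, 90) [10.91  3.47 20.81] -0.03
(32, 25, 42, 90) [ 1.51  3.49 20.81] -0.03
```

Call:
arm_command([
  [5.5, 1.7, 2, 0, 25],
  [10.9, 3.5, 4, 0, 25],
  [10.9, 3.5, 9, 0, 25],
  [10.9, 3.5, 14, 0, 25],
  [10.9, 3.5, 18, 0, 25],
])

```text
time_s: 3.02
tool_pos: [0.5714, 0.1237, 0.0681]
orientation: [[-0.154, 0.988, -0.001], [0.988, 0.154, -0.0], [0.0, -0.001, -1.0]]
ft_force: [0.6, 1.0, -0.1]
finger_gap: 0.0216
grip_force: 0.0
```

Call:
arm_command([
  [0, 0, 1.4, 0, 25],
  [0, 0, 2.8, 0, 25],
  [0, 0, 2.8, 0, 25],
  [0, 0, 2.8, 0, 25],
])

```text
time_s: 3.52
tool_pos: [0.5736, 0.1225, 0.0431]
orientation: [[-0.152, 0.988, 0.002], [0.988, 0.152, 0.0], [-0.0, 0.002, -1.0]]
ft_force: [0.4, -0.1, 0.2]
finger_gap: 0.0215
grip_force: 0.0
```

```bash
python3 - <<'E'
from h import *
plan([(32,119,42,90),(32,25,42,90)])
s=readout.state();print(s["tool_pos"],s["ft_force"])
im=imaging.camera("wrist")[:,:,::-1];cv2.imwrite("pics/w2.png",im)
E
```

```text
(32, 119, 42, 90) [ 0.18 -0.18  0.11] -0.05
(32, 25, 42, 90) [-9.22 -0.14  0.11] -0.05
[0.57363998 0.12248679 0.04310433] [ 0.39267564 -0.1368975   0.18155743]
```

View pics/w2.png

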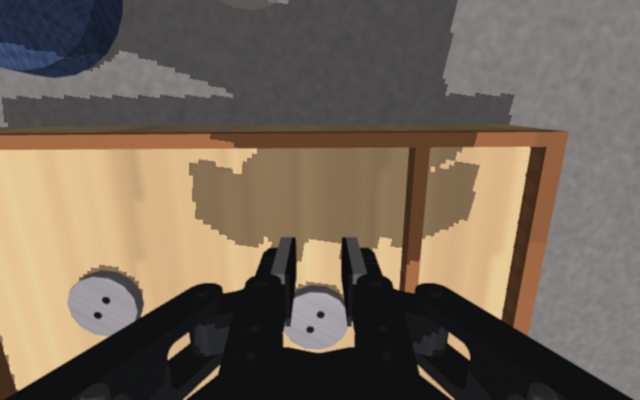

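The disc at (317,318) is centred between the fingertips (columns 280–360), so I'll push it toward the gate line.

Call:
arm_command([
  [-1, -0.1, 0.1, 0, 25],
  [-2.2, -0.1, 0.1, 0, 25],
  [-3.5, -0.1, 0.1, 0, 25],
  [-4.8, -0.1, 0.1, 0, 25],
  [-6.1, -0.1, 0.1, 0, 25],
])

```text
time_s: 4.2
tool_pos: [0.5811, 0.0609, 0.0408]
orientation: [[-0.151, 0.988, 0.0], [0.988, 0.151, 0.0], [0.0, 0.0, -1.0]]
ft_force: [-0.5, 1.3, 0.8]
finger_gap: 0.0214
grip_force: 0.8
```

Call:
arm_command([
  [-1.2, 0, 0, 0, 25],
  [-2.2, 0, 0, 0, 25],
  [-2.8, 0, 0, 0, 25],
  [-3.1, 0, 0, 0, 25],
  [-3.1, 0, 0, 0, 25],
])

```text
time_s: 4.82
tool_pos: [0.5855, 0.0313, 0.0406]
orientation: [[-0.152, 0.988, -0.0], [0.988, 0.152, -0.0], [-0.0, -0.0, -1.0]]
ft_force: [-0.8, 1.0, 0.4]
finger_gap: 0.0214
grip_force: 0.1
```

```bash
cat >> h.py <<'E'
def look(name,zc=.0435):
    s=readout.state();im=imaging.camera("wrist")[:,:,::-1].copy();cv2.imwrite(f"pics/{name}.png",im)
    K,T=cam("wrist",s);hsv=cv2.cvtColor(im,cv2.COLOR_BGR2HSV)
    for b,a in blobs((hsv[...,1]<60)&(hsv[...,2]>75),150,5000):print(b.round(1),a,w2t(ray(K,T,b,.047)).round(1))
    im=imaging.camera("top")[:,:,::-1].copy();K,T=cam("top");hsv=cv2.cvtColor(im,cv2.COLOR_BGR2HSV)
    m=(hsv[...,1]<75);m[:,:290]=0;m[:,460:]=0;m[:115]=0;m[255:]=0
    print("top");[print(b.round(1),a,w2t(ray(K,T,b,.047)).round(1)) for b,a in blobs(m,20,200)]
    cv2.imwrite(f"pics/{name}t.png",im)
    print("tool",w2t(s["tool_pos"][:2]).round(1),s["tool_pos"].round(4),yaw(s),s["ft_force"].round(1))
E
python3 - <<'E'
from h import *
look("w3");plan([(32,35,100,90),(-5,0,100,0),(-5,0,42,0)])
E
```

```text
[318.3 305.7] 2783 [[32.   2.2]]
top
[383.6 163.9] 165 [[ 39.8 -38.4]]
[332.2 188.8] 24 [[-2.6 96.3]]
tool [[31.2 25.2]] [0.5855 0.0313 0.0406] 98.74433622072185 [-0.8  1.   0.4]
(32, 35, 100, 90) [ 0.96  0.08 -5.94] -0.05
(-5, 0, 100, 0) [-2.56 -3.61 -5.94] 17.95
(-5, 0, 42, 0) [-2.56 -3.61 -0.14] 17.95
```

View pics/w3.png

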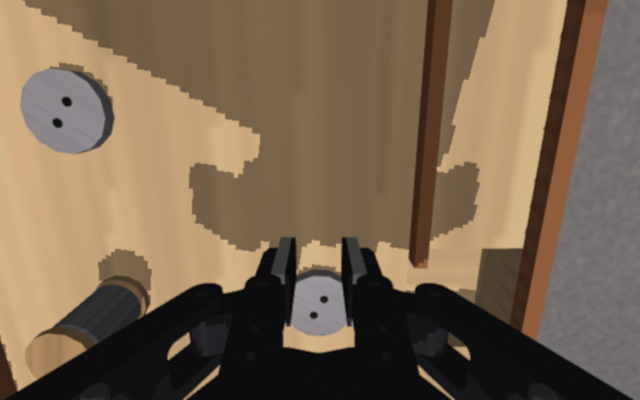

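The disc is cradled between the tips at (318,306). The +y end of the gate wall shows at (413–428,265). I'll lift and go behind the disc.

Call:
arm_command([
  [0.8, 0, -0.5, 0, 25],
  [0.8, 0, -5.9, 0, 25],
  [-0.5, -1.2, -5.9, 2, 25],
  [-2, -3, -5.9, 4, 25],
  [-2.6, -3.6, -5.9, 6, 25],
])

```text
time_s: 5.55
tool_pos: [0.553, 0.0002, 0.1002]
orientation: [[0.368, 0.93, -0.0], [0.93, -0.368, -0.0], [-0.0, -0.0, -1.0]]
ft_force: [-0.1, -0.6, -0.4]
finger_gap: 0.0215
grip_force: 0.0
```

Call:
arm_command([
  [0, 0, 0, 2, 25],
  [0, 0, 0, 4, 25],
  [0, 0, 0, 6, 25],
  [0, 0, 0, 8, 25],
  [0, 0, 0, 10, 25],
])

```text
time_s: 6.18
tool_pos: [0.5538, 0.0009, 0.1]
orientation: [[0.949, 0.316, 0.0], [0.316, -0.949, -0.0], [0.0, 0.0, -1.0]]
ft_force: [0.4, 0.1, 0.4]
finger_gap: 0.0209
grip_force: 0.0
```

Call:
arm_command([
  [0, 0, 0, 2, 25],
  [0, 0, 0, 2, 25],
  [0, 0, 0, 2, 25],
])

```text
time_s: 6.55
tool_pos: [0.5539, 0.0006, 0.0999]
orientation: [[0.988, 0.156, 0.0], [0.156, -0.988, -0.0], [0.0, 0.0, -1.0]]
ft_force: [0.9, 0.1, 0.7]
finger_gap: 0.0214
grip_force: 0.0
```

```bash
python3 - <<'E'
from h import *
look("w4");plan([(-5,0,42,0)])
E
```

```text
[  4.4 124.5] 730 [[ 53.4 181.1]]
[316.  159.7] 2352 [[32.9  0.8]]
[468.2 187. ] 542 [[ 16.1 -92.1]]
[608.4 362. ] 2929 [[-113.9 -209.4]]
top
[413.6 130.8] 32 [[ 111.8 -126.6]]
tool [[-4.8 -0.2]] [0.5539 0.0006 0.0999] 8.95744668747297 [0.9 0.1 0.7]
(-5, 0, 42, 0) [-0.02 -0.03  5.78] -0.02
```

View pics/w4.png

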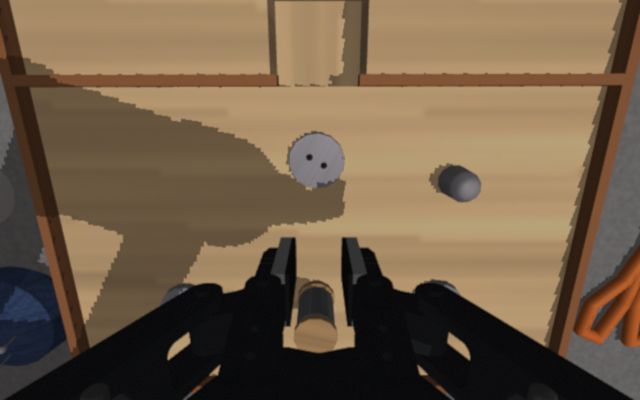

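The disc is at (316,160). The gate gap spans columns 278–359 with its centre at 318.5, in line with the tool. I'll go down and push straight through.

Call:
arm_command([
  [0, 0, 2.9, 0, 25],
  [0, 0, 5.8, 0, 25],
  [0, 0, 5.8, 0, 25],
  [1.0, 0, 5.8, 0, 25],
  [2.0, 0, 5.8, 0, 25],
])

```text
time_s: 7.28
tool_pos: [0.5745, 0.0033, 0.042]
orientation: [[0.988, 0.152, 0.0], [0.152, -0.988, -0.0], [0.0, 0.0, -1.0]]
ft_force: [-1.1, -0.6, -0.8]
finger_gap: 0.0216
grip_force: 0.1
```

Call:
arm_command([
  [1.0, 0, 0, 0, 25],
  [2, 0, 0, 0, 25],
  [3, 0, 0, 0, 25],
  [3.6, 0, 0, 0, 25],
  [4.0, 0, 0, 0, 25],
])

```text
time_s: 7.9
tool_pos: [0.6135, 0.0094, 0.0416]
orientation: [[0.988, 0.152, -0.0], [0.152, -0.988, 0.0], [-0.0, -0.0, -1.0]]
ft_force: [0.1, 0.3, 0.6]
finger_gap: 0.0214
grip_force: 0.6
```

```bash
python3 - <<'E'
from h import *
look("w5")
d=readout.state();plan([(58,0,42,0)])
E
```

```text
[318.6 209.2] 4254 [[81.2 -1.4]]
top
[357.3 136.8] 144 [[118.  14.]]
[395.8 148.8] 189 [[ 73.  -74.6]]
[344.1 170.6] 27 [[38.  60.1]]
tool [[55.4 -0.8]] [0.6135 0.0094 0.0416] 8.747477878526908 [0.1 0.3 0.6]
(58, 0, 42, 0) [ 0.24 -0.09 -0.03] -0.05
```

View pics/w5.png

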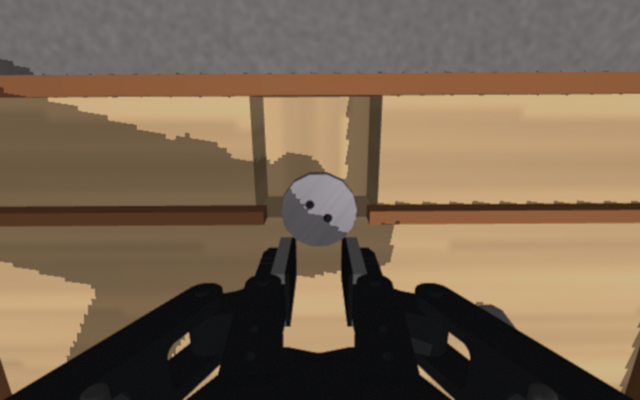

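The disc at (319,209) is over the deck's edge, between the wall ends at (265,215) and (370,215). It needs a few mm more.

Call:
arm_command([
  [0.2, 0, 0, 0, 25],
  [0.4, 0, 0, 0, 25],
  [0.4, 0, 0, 0, 25],
  [0.4, 0, 0, 0, 25],
])

```text
time_s: 8.5
tool_pos: [0.6171, 0.01, 0.0417]
orientation: [[0.988, 0.152, -0.0], [0.152, -0.988, 0.0], [-0.0, -0.0, -1.0]]
ft_force: [0.3, -0.5, -0.0]
finger_gap: 0.0217
grip_force: 0.0
```

```bash
python3 - <<'E'
from h import *
look("w6")
E
```

```text
[318.1 159.8] 3088 [[106.6  -1.3]]
top
[357.1 135.8] 143 [[120.8  14.2]]
[395.5 147.6] 191 [[ 76.1 -74.5]]
[344.2 168.2] 33 [[43.9 59.1]]
tool [[59.1 -0.8]] [0.6171 0.01   0.0417] 8.742025799723514 [ 0.3 -0.5 -0. ]
```

```bash
python3 - <<'E'
from h import *
plan([(-99,-107,130,40.8)])
E
```

```text
(-99, -107, 130, 40.8) [-15.76  10.69  -8.82] -8.21
```

The disc's apparent size shrank and it moved to (318,160), so it has dropped into the slot. Next is the weight at about (-70,-82).

Call:
arm_command([
  [-0.5, 0, -4, 0, 25],
  [-2, 1, -8.8, -1, 25],
  [-6, 4, -8.8, -3, 25],
  [-10, 7, -8.8, -5, 25],
  [-14, 10, -8.8, -7, 25],
])

```text
time_s: 9.22
tool_pos: [0.4929, -0.111, 0.13]
orientation: [[0.718, 0.696, 0.001], [0.696, -0.718, -0.001], [0.0, 0.001, -1.0]]
ft_force: [0.3, -0.3, -0.7]
finger_gap: 0.0215
grip_force: 0.0
```

Call:
arm_command([
  [-1.8, -0.7, 0, -1.2, 25],
  [-1.8, -0.7, 0, -1.2, 25],
  [-1.8, -0.7, 0, -1.2, 25],
])

```text
time_s: 9.6
tool_pos: [0.4769, -0.1175, 0.13]
orientation: [[0.648, 0.762, 0.001], [0.762, -0.648, -0.0], [0.001, 0.001, -1.0]]
ft_force: [0.7, 0.0, 0.0]
finger_gap: 0.021
grip_force: 0.0
```

```bash
python3 - <<'E'
from h import *
look("w7")
plan([(-99,-107,130,40.8),(-99,-107,42,40.8)])
E
```

```text
[24.3 59.1] 1288 [[-147.1   98.9]]
[420.7  47.6] 716 [[ 21.5 -87. ]]
[321.8 150.4] 1770 [[-68.  -82.1]]
[317.  314.2] 4300 [[-168.6 -164.1]]
[178.7 345.3] 242 [[-264.6  -97.6]]
[458.  345.3] 245 [[-115.9 -270.7]]
[204.7 381.1] 171 [[-280.4 -134.7]]
[432.1 381.1] 172 [[-155.  -280.9]]
top
[363.9 147.9] 135 [[87.4  2.5]]
[404.6 169.6] 45 [[ 17.5 -86.7]]
[339.  216.8] 143 [[-73.2  90.7]]
[414.8 243.5] 57 [[-164.4  -77.9]]
tool [[ -99.3 -104.7]] [ 0.4769 -0.1175  0.13  ] 49.629958626618546 [0.7 0.  0. ]
(-99, -107, 130, 40.8) [-0.16  0.2  -0.02] -0.01
(-99, -107, 42, 40.8) [-0.16  0.2   8.78] -0.01
```

View pics/w7.png

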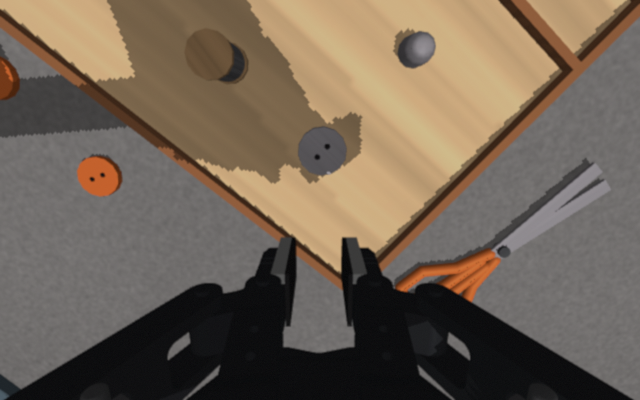

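The target weight is at (322,150), the reel at (215,55) and the thimble at (415,48), and the push line toward the gate axis is clear. I'll go down and push.

Call:
arm_command([
  [0.4, 0.2, 3, 0, 25],
  [0.4, 0.2, 6, 0, 25],
  [0.4, 0.2, 8.8, 0, 25],
  [0.4, 0.2, 8.8, 0, 25],
  [1.2, 0.2, 8.8, 0, 25],
])

```text
time_s: 10.32
tool_pos: [0.486, -0.1092, 0.0415]
orientation: [[0.646, 0.763, -0.0], [0.763, -0.646, 0.0], [-0.0, -0.0, -1.0]]
ft_force: [-0.2, -0.4, -0.4]
finger_gap: 0.0215
grip_force: 0.0
```

Call:
arm_command([
  [1.2, 0, 0, 0, 25],
  [2.4, 0, 0, 0, 25],
  [3.6, 0, 0, 0, 25],
  [4.8, 0, 0, 0, 25],
  [6, 0, 0, 0, 25],
])

```text
time_s: 10.95
tool_pos: [0.5248, -0.0632, 0.0417]
orientation: [[0.646, 0.763, 0.0], [0.763, -0.646, -0.0], [0.0, 0.0, -1.0]]
ft_force: [-0.8, -0.3, 0.1]
finger_gap: 0.0213
grip_force: 0.1
```

Call:
arm_command([
  [1.2, 0, 0, 0, 25],
  [2.4, 0, 0, 0, 25],
  [3.6, 0, 0, 0, 25],
  [4.4, 0, 0, 0, 25],
  [4.8, 0, 0, 0, 25],
])

```text
time_s: 11.58
tool_pos: [0.5555, -0.0269, 0.0417]
orientation: [[0.646, 0.763, -0.0], [0.763, -0.646, -0.0], [-0.0, 0.0, -1.0]]
ft_force: [0.2, -0.7, 0.6]
finger_gap: 0.0213
grip_force: 0.2
```

```bash
python3 - <<'E'
from h import *
look("w8")
E
```

```text
[622.1  20.4] 1643 [[142.6 -49. ]]
[419.7  41.1] 4108 [[88.2  3.1]]
[ 23.9 199. ] 2839 [[-67.3  87.7]]
[318.4 209.6] 3981 [[ 12.2 -11.7]]
[  9.3 369.9] 1017 [[-155.4   51.1]]
[621.  365.8] 550 [[  49.2 -181.9]]
[633.3 391.2] 200 [[  43.9 -200.4]]
top
[412.1 180.6] 133 [[-12.3 -99.7]]
[363.3 200. ] 29 [[-41.6  26. ]]
[339.  216.7] 142 [[-73.1  90.8]]
tool [[ -7.5 -27.5]] [ 0.5555 -0.0269  0.0417] 49.763802855809224 [ 0.2 -0.7  0.6]
```

Call:
arm_command([
  [0.8, 0, 0, 0, 25],
  [1.4, 0, 0, 0, 25],
  [1.8, 0, 0, 0, 25],
  [1.8, 0, 0, 0, 25],
])

```text
time_s: 12.18
tool_pos: [0.5671, -0.0133, 0.0417]
orientation: [[0.646, 0.763, 0.0], [0.763, -0.646, 0.0], [0.0, 0.0, -1.0]]
ft_force: [-0.5, 0.3, 0.8]
finger_gap: 0.0214
grip_force: 0.0
```

```bash
python3 - <<'E'
from h import *
look("w9");plan([(-12,0,100,0)])
E
```

```text
[416.6  80.1] 3748 [[91.2  5.7]]
[318.5 208.3] 4007 [[26.2  0.3]]
[ 28.9 236.4] 3274 [[-68.4  89.5]]
[457.6 345.2] 222 [[ 17.2 -98.6]]
[  9.9 382.9] 567 [[-149.3   58.7]]
[628.1 380.2] 207 [[  59.9 -180.8]]
top
[406.6 172.9] 178 [[  8.6 -90. ]]
[370.9 173.8] 59 [[20.  -3.3]]
tool [[  6.1 -15.9]] [ 0.5671 -0.0133  0.0417] 49.765341807458135 [-0.5  0.3  0.8]
(-12, 0, 100, 0) [-0.29 -2.38 -5.83] 8.15
```

Call:
arm_command([
  [-0.6, 0, -0.5, 0, 25],
  [-0.6, 0, -5.8, 0, 25],
  [-0.3, -2.4, -5.8, 2, 25],
  [-0.3, -2.4, -5.8, 4, 25],
  [-0.3, -2.4, -5.8, 6, 25],
])

```text
time_s: 12.9
tool_pos: [0.5463, -0.0005, 0.1004]
orientation: [[0.943, 0.332, 0.001], [0.332, -0.943, -0.0], [0.001, 0.0, -1.0]]
ft_force: [0.5, -0.3, -0.2]
finger_gap: 0.0218
grip_force: 0.0
```

Call:
arm_command([
  [0, 0, 0, 2.2, 25],
  [0, 0, 0, 2.2, 25],
  [0, 0, 0, 2.2, 25],
  [0, 0, 0, 2.2, 25],
])

```text
time_s: 13.4
tool_pos: [0.5466, -0.0004, 0.0998]
orientation: [[0.988, 0.154, -0.0], [0.154, -0.988, -0.0], [-0.0, 0.0, -1.0]]
ft_force: [0.2, 0.0, 0.1]
finger_gap: 0.0213
grip_force: 0.0
```

```bash
python3 - <<'E'
from h import *
look("w10");plan([(-12,0,42,0),(59,0,42,0)])
E
```

```text
[319.2  35.4] 2350 [[93.  -1.1]]
[  4.4 123.7] 704 [[ 46.8 180.9]]
[317.9 158.4] 2380 [[26.2 -0.3]]
[470.2 174.3] 543 [[ 16.4 -92.1]]
[608.2 357.9] 3465 [[-118.1 -207.9]]
top
[348.5 211.9] 42 [[-64.9  66.1]]
tool [[-12.2  -0. ]] [ 5.466e-01 -4.000e-04  9.980e-02] 8.849986956415336 [0.2 0.  0.1]
(-12, 0, 42, 0) [0.02 0.   5.77] -0.04
(59, 0, 42, 0) [ 7.12 -0.02  5.77] -0.04
```

Call:
arm_command([
  [0, 0, 2.9, 0, 25],
  [0, 0, 5.8, 0, 25],
  [0, 0, 5.8, 0, 25],
  [1, 0, 5.8, 0, 25],
  [2, 0, 5.8, 0, 25],
])

```text
time_s: 14.12
tool_pos: [0.5673, 0.0028, 0.0419]
orientation: [[0.988, 0.152, 0.0], [0.152, -0.988, -0.0], [0.0, 0.0, -1.0]]
ft_force: [-0.1, -0.2, -0.1]
finger_gap: 0.0213
grip_force: 0.1
```

Call:
arm_command([
  [1, 0, 0, 0, 25],
  [2, 0, 0, 0, 25],
  [3, 0, 0, 0, 25],
  [3.8, 0, 0, 0, 25],
  [4.5, 0, 0, 0, 25],
])

```text
time_s: 14.75
tool_pos: [0.6113, 0.0096, 0.0417]
orientation: [[0.988, 0.152, -0.0], [0.152, -0.988, -0.0], [-0.0, 0.0, -1.0]]
ft_force: [0.4, 0.0, -0.4]
finger_gap: 0.0214
grip_force: 0.3
```

Call:
arm_command([
  [0.3, 0, 0, 0, 25],
  [0.6, 0, 0, 0, 25],
  [0.6, 0, 0, 0, 25],
  [0.6, 0, 0, 0, 25],
  [0.6, 0, 0, 0, 25],
])

```text
time_s: 15.38
tool_pos: [0.6166, 0.0104, 0.0417]
orientation: [[0.988, 0.152, -0.0], [0.152, -0.988, -0.0], [-0.0, -0.0, -1.0]]
ft_force: [0.1, 0.8, -0.3]
finger_gap: 0.0215
grip_force: 0.0
```

```bash
python3 - <<'E'
from h import *
look("w11");plan([(-97,117,130,-44)])
E
```

```text
[321.4 175.4] 4803 [[99.5 -2.1]]
top
[356.4 134.7] 140 [[123.8  15.3]]
[395.  147.6] 186 [[ 76.1 -73.4]]
[343.5 169.9] 21 [[39.9 61.5]]
tool [[58.7 -0.3]] [0.6166 0.0104 0.0417] 8.735975737924022 [ 0.1  0.8 -0.3]
(-97, 117, 130, -44) [-15.63 -11.65  -8.82] 8.75
```

View pics/w11.png

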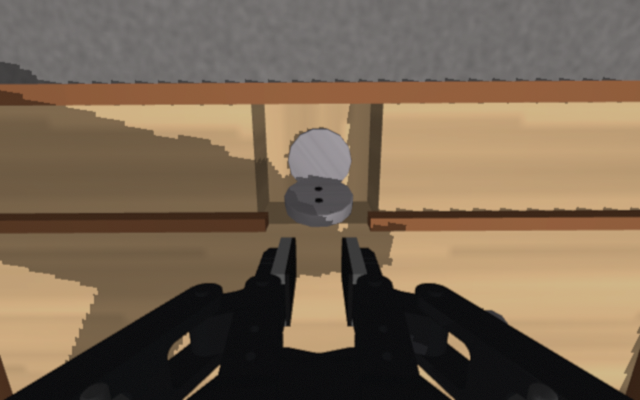

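The picture shows the first weight at (319,155) flat in the slot. The second at (319,200) leans against the slot's near side, its holes near (318,188) and (318,200) foreshortened. I'll measure its tilt from a second viewpoint before nudging it flat.

Call:
arm_command([
  [-0.5, 0, -1, 0, 25],
  [-0.5, 0, -5, 0, 25],
  [-3, 0, -8, 0, 25],
  [-3, 0, -8, 0, 25],
  [-3, 0, -8, 0, 25],
])

```text
time_s: 16.1
tool_pos: [0.5871, 0.0059, 0.1218]
orientation: [[0.988, 0.152, 0.0], [0.152, -0.988, 0.0], [0.0, 0.0, -1.0]]
ft_force: [0.4, 0.8, 0.4]
finger_gap: 0.021
grip_force: 0.0
```

```bash
cat > f.py <<'E'
from h import *
def slot(name):
    s=readout.state();im=imaging.camera("wrist")[:,:,::-1].copy();cv2.imwrite(f"pics/{name}.png",im)
    K,T=cam("wrist",s);np.savez(f"pics/{name}.npz",K=K,T=T)
    return im,K,T
def holes(im,K,T):
    h=cv2.cvtColor(im,cv2.COLOR_BGR2HSV);g=((h[...,1]<60)&(h[...,2]>40)).astype(np.uint8)
    # slot region
    P=proj(K,T,[np.r_[t2w(p),.03] for p in [(70,-28),(130,-28),(130,28),(70,28)]])
    r=cv2.fillConvexPoly(np.zeros_like(g),P.astype(int),1)
    x0,y0=P.min(0).astype(int);x1,y1=P.max(0).astype(int)
    print("slot",(x0,y0,x1,y1))
    d=((h[...,2]<45)&(r>0))
    print("grey",[(b.round(1),a) for b,a in blobs((g&r),60,9000)])
    print("dark",[(b.round(1),int(a)) for b,a in blobs(d,3,60)])
    c=im[y0:y1,x0:x1,:].max(2);return c
E
python3 - <<'E'
from f import *
s=readout.state();print(w2t(s["tool_pos"][:2]),s["tool_pos"])
im,K,T=slot("w12");holes(im,K,T)
a=cv2.imread("pics/w11.png")
print("w11 V rows 125-230 step3, cols 285-355 step 5");v=a[125:232:3,280:360:5].max(2);print(v)
E
```

```text
[[28.83367454 -0.09103277]] [0.58709292 0.00592067 0.12180927]
slot (np.int64(274), np.int64(53), np.int64(359), np.int64(145))
grey [(array([318.7, 111.2]), np.int32(2506))]
dark [(array([318.3, 119.4]), 7), (array([318.3, 124.9]), 9)]
w11 V rows 125-230 step3, cols 285-355 step 5
[[205 197 193 192 190 188 190 194 196 198 195 193 197 208 145 128]
 [206 198 192 192 192 188 165 129  91 119 193 193 197 208 140 129]
 [206 198 193 193 127 153 137 153 153 155 132 182 198 208 127 129]
 [207 198 193 141  99 148 149 153 153 154 158 143 181 208 127 129]
 [206 198 193 111 151 152 148 151 153 153 155 157 151 209 127 129]
 [206 198 154 108 149 152 151 149 153 154 153 157 158 205 128 129]
 [207 199 130 146 150 153 153 148 151 153 153 156 156 142 127 129]
 [207 198 107 148 153 149 152 151 149 153 154 154 158 158 144 129]
 [207 198 115 149 148 149 152 153 148 152 155 152 156 157 130 129]
 [207 198 130 149 147 152 150 152 150 150 153 154 155 157 125 129]
 [206 118 143 149 149 148 149 153 152 148 153 154 153 156 127 129]
 [206 192 145 147 149 148 151 150 152 150 151 153 153 154 136 129]
 [206 199 143
[... 895 characters left out ...]
  82  82  83  83  83  87 122]
 [ 84  63  67  67  66  70  80  79  75  81  81  81  81  81  99  84]
 [ 85  68  68  67  67  67  65  81  81  81  82  81  81  89 108  85]
 [ 85  79  67  69  67  67  67  78  82  82  82  81  84 121 102  85]
 [ 85  85  67  73  72  70  69  69  84  84  76 109 130 117  92  85]
 [ 85  86  68  73  75  79  79  77 102 125 140 134 128 114  82  85]
 [ 85  85  82  72  75  78  81  81  81  99 138 132 127 100  84  85]
 [ 84  85  85  78  75  77  79  79  80  82  87 130 116  85  85  85]
 [112 112 117 116 114  87  78  78  77  77  79 112 199 198 117 117]
 [120 120 120 120 120 120 113 109 114 115 120 119 205 189 119 119]
 [119 119 119 119 119 119 120 119 119 119 119 118 199 118 118 119]]
```

```bash
cat >> f.py <<'E'
def tri(K1,T1,u1,K2,T2,u2):
    P=[K@np.linalg.inv(T)[:3] for K,T in((K1,T1),(K2,T2))]
    X=cv2.triangulatePoints(P[0],P[1],np.array(u1,float),np.array(u2,float))[:,0];X=X[:3]/X[3]
    return np.r_[w2t(X[:2])[0],X[2]*1000].round(1)
E
python3 - <<'E'
from f import *
d=np.load("pics/w12.npz");K=d["K"];T2=d["T"]
a=np.deg2rad(8.736);Q=np.array([[np.cos(a),np.sin(a),0],[np.sin(a),-np.cos(a),0],[0,0,-1]])
T1=np.eye(4);T1[:3,:3]=Q;T1[:3,3]=[.6166,.0104,.0417];T1=T1@np.array(imaging.camera_info("wrist")["mount"])
a=cv2.imread("pics/w11.png").max(2)
print([(b.round(1),n) for b,n in blobs((a<55)*(np.indices(a.shape)[0]>170)*(np.indices(a.shape)[0]<215)*(abs(np.indices(a.shape)[1]-319)<25),3,100)])
for u,v in (((318.3,188.5),(318.3,119.4)),((318.3,200.6),(318.3,124.9))):print(tri(K,T1,u,K,T2,v))
b=cv2.imread("pics/w12.png").max(2);print(b[75:150:2,285:355:5])
E
```

```text
[(array([318. , 188.4]), np.int32(26)), (array([318.4, 199.9]), np.int32(35))]
[87.7 -0.8 23.6]
[84.5 -0.8 34.2]
[[182 180 172 169 167 165 169 175 172 169 175 115 112 111]
 [182 181 171 169 168 165 168 172 172 169 176 162 113 110]
 [182 181 171 168 168 149 132 128 143 170 177 168 113 110]
 [182 181 172 169 149 114 138 138 139 158 178 155 112 111]
 [182 181 171 165 101 136 136 137 137 138 175 126 113 111]
 [181 182 172 154 134 138 134 137 137 140 145 126 112 110]
 [182 181 172 152 135 138 133 137 137 140 142 127 113 110]
 [182 182 173 110 136 138 135 136 138 138 139 113 113 110]
 [182 181 173 126 138 138 137 135 138 137 140 111 112 110]
 [182 182 173 136 135 136 138 133 138 137 141 131 113 110]
 [182 181 173 137 134 136 139 134 138 137 140 124 112 110]
 [182 181 170 135 135 138 138 136 136 139 138 129 112 110]
 [182 181 114 135 136 137 137 138 136 138 138 136 112 110]
 [182 181 123 134 136 135 137 139 134 139 138 139 112 111]
 [182 182 159 132 136 136 139 139 137 138 138 137 113 111]
 [182 182 159 131 135 137 138 138 138 137 139 133 113 110]
 [182 182 157 130 134 136 136 136 140 135 1
[... 555 characters left out ...]
6  61  69  70  70  70  67  70  70  70  88 113 110]
 [182 113  64  76  71  70  71  71  71  72  87  94 113 110]
 [164 123  72  77  91  83  77  82  88 108 110  92 113 110]
 [105 110  94  78  95 108 118 123 124 116 108  92 112 109]
 [ 91  92  89  81  96 108 116 120 121 114 107  86  90  89]
 [ 72  73  72  80  97 107 115 118 119 113 102  72  73  73]
 [ 81  90  90  90 106 107 114 116 117 120 106 100  99 100]
 [173 173 173 174 175 143 139 141 140 176 177 176 178 177]
 [181 179 179 180 180 179 181 182 181 181 180 180 180 181]
 [179 179 179 178 179 179 179 180 180 179 178 179 178 179]
 [177 177 176 177 177 178 178 178 178 177 177 177 177 177]
 [176 177 177 177 177 177 177 177 178 177 176 176 177 177]]
```

The second weight stands about 73° steep, with its centre near x=83, z=28 mm. It is in the slot but propped on its edge behind the first. I'll topple it forward with shut fingertips passed through the gate.

Call:
arm_command([
  [1.0, 0, 2, 0, 0],
  [1.6, 0, 5, 0, 0],
  [1.6, 0, 8.05, 0, 0],
  [1.6, 0, 8.05, 0, 0],
  [2.6, 0, 8.05, 0, 0],
])

```text
time_s: 16.77
tool_pos: [0.6097, 0.0094, 0.04]
orientation: [[0.988, 0.153, -0.009], [0.153, -0.988, -0.001], [-0.009, -0.0, -1.0]]
ft_force: [-16.0, -3.6, 22.0]
finger_gap: 0.0001
grip_force: 10.7
```

Call:
arm_command([
  [0.8, 0, 0, 0, 0],
  [1.5, 0, 0, 0, 0],
  [2.0, 0, 0, 0, 0],
  [2.5, 0, 0, 0, 0],
  [3.0, 0, 0, 0, 0],
])

```text
time_s: 17.4
tool_pos: [0.6404, 0.0145, 0.0395]
orientation: [[0.988, 0.152, -0.006], [0.152, -0.988, -0.0], [-0.006, -0.001, -1.0]]
ft_force: [-0.9, 0.7, -0.6]
finger_gap: 0.0001
grip_force: 0.0
```

```bash
python3 - <<'E'
from f import *
s=readout.state();print(w2t(s["tool_pos"][:2]),s["tool_pos"],s["ft_force"],s["finger_gap"])
im,K,T=slot("w13");holes(im,K,T)
E
```

```text
[[8.28621583e+01 2.95251962e-02]] [0.64043737 0.01449166 0.03953266] [-0.92305694  0.72683455 -0.59763815] 5.5528726314906935e-05
slot (np.int64(256), np.int64(154), np.int64(378), np.int64(271))
grey [(array([319.6, 206.7]), np.int32(3391)), (array([308.1, 255.3]), np.int32(438)), (array([328.6, 255.1]), np.int32(439))]
dark []
```

Call:
arm_command([
  [0, 0, -3, 0, 0],
  [-2, 0, -6, 0, 25],
  [-5.4, 0, -8.2, 0, 25],
  [-5.4, 0, -8.2, 0, 25],
  [-5.4, 0, -8.2, 0, 25],
])

```text
time_s: 18.08
tool_pos: [0.5894, 0.0064, 0.1216]
orientation: [[0.988, 0.152, -0.001], [0.152, -0.988, 0.0], [-0.001, -0.001, -1.0]]
ft_force: [-0.3, 0.1, -1.1]
finger_gap: 0.0213
grip_force: 0.0
```

```bash
python3 - <<'E'
from f import *
s=readout.state();print(w2t(s["tool_pos"][:2]),s["tool_pos"])
im,K,T=slot("w14");holes(im,K,T)
print(im.max(2)[75:152:2,285:355:5])
plan([(-97,117,130,-44)])
for p in [(74,0,40),(128,0,4),(74,0,4),(74,23,50),(106,0,11),(106,0,18)]:print(p,proj(K,T,np.r_[t2w(p[:2]),p[2]/1e3]).round(1))
E
```

```text
[[ 3.12197429e+01 -2.72426995e-02]] [0.58943964 0.00635694 0.12157819]
slot (np.int64(274), np.int64(57), np.int64(359), np.int64(148))
grey [(array([318.7,  96.7]), np.int32(2395))]
dark []
[[182 180 171 100 137 138 139 140 140 140 137 114 112 110]
 [182 181 132 123 136 137 138 140 141 142 143 105 112 110]
 [181 181  99 137 137 138 139 139 140 141 143 124 113 110]
 [181 176  99 138 137 138 139 140 140 141 143 130 112 109]
 [182 165  99 135 135 137 137 138 139 139 140 127 112 110]
 [181 166  99 137 138 139 139 139 140 140 141 134 112 109]
 [182 154 102 134 136 137 139 139 141 141 143 137 113 110]
 [182 123 105 134 135 136 136 137 138 139 139 139 112 110]
 [182 125 109 136 137 138 139 140 141 142 142 143 112 110]
 [182 174 103 136 136 136 137 140 140 141 142 141 112 109]
 [182 181 101 131 133 133 135 137 137 139 139 135 113 110]
 [182 180  99 130 130 130 132 132 133 134 135 124 113 110]
 [182 181 100 132 133 133 135 135 136 136 138 116 113 110]
 [182 181 100 131 133 133 135 136 137 137 138 121 112 110]
 [181 181 104 127 132 133 134 135 136 137 137 135 112 111]
 [181 181 161  99 130 13
[... 911 characters left out ...]
113 109]
 [101 101 102  95  93  91  94  96  94  94  99 103 103 101]
 [ 76  77  75  75  75  75  74  75  76  75  75  74  74  73]
 [ 71  72  72  72  72  73  72  73  72  72  72  72  72  72]
 [110 112 111 111 112 115 125 124 124 124 125 125 125 125]
 [178 178 178 178 178 179 182 181 182 182 182 181 182 182]
 [179 178 179 179 179 179 179 180 179 180 179 179 179 179]
 [178 177 177 178 178 177 178 178 177 178 177 177 177 177]
 [177 176 176 176 176 177 177 177 177 177 176 176 177 176]]
(-97, 117, 130, -44) [-12.88 -11.64  -0.83] 8.75
(74, 0, 40) [[317.5 144.9]]
(128, 0, 4) [[317.3  64.9]]
(74, 0, 4) [[317.6 139. ]]
(74, 23, 50) [[281.9 146.9]]
(106, 0, 11) [[317.4  96. ]]
(106, 0, 18) [[317.4  95.9]]
```

The second weight now lies flat on the first, and the near half of the slot is clear. On to the last weight.

Call:
arm_command([
  [-3, -2.5, -0.8, 2, 25],
  [-6, -5, -0.8, 4, 25],
  [-9, -8, -0.8, 6, 25],
  [-12, -11, -0.8, 8, 25],
  [-12.9, -11.6, -0.8, 8.8, 25],
])

```text
time_s: 18.75
tool_pos: [0.4419, 0.1028, 0.1299]
orientation: [[0.816, -0.579, -0.003], [-0.579, -0.816, 0.001], [-0.003, 0.001, -1.0]]
ft_force: [0.6, 0.4, 0.7]
finger_gap: 0.0217
grip_force: 0.0
```

Call:
arm_command([
  [0, 0, 0, 0, 25],
  [0, 0, 0, 0, 25],
  [0, 0, 0, 0, 25],
])

```text
time_s: 19.12
tool_pos: [0.4449, 0.1009, 0.1309]
orientation: [[0.817, -0.577, -0.0], [-0.577, -0.817, -0.0], [-0.0, 0.0, -1.0]]
ft_force: [0.3, -0.4, 0.2]
finger_gap: 0.0212
grip_force: 0.0
```

```bash
python3 - <<'E'
from f import *
look("w15")
plan([(-96,116,130,-44.4),(-96,116,42,-44.4)])
E
```

```text
[317.9 153.8] 1801 [[-70.3  90.8]]
[321.4 315.7] 3803 [[-164.9  179. ]]
[458.1 345.4] 244 [[-263.6  118.4]]
[432.2 381.2] 169 [[-277.2  156.5]]
top
[404.6 169.5] 43 [[ 17.8 -86.7]]
tool [[-96.8 115.9]] [0.4449 0.1009 0.1309] -35.25143978369291 [ 0.3 -0.4  0.2]
(-96, 116, 130, -44.4) [ 0.08 -0.08  0.1 ] 0.03
(-96, 116, 42, -44.4) [ 0.08 -0.08  8.9 ] 0.03
```

Call:
arm_command([
  [0, 0, 3, 0, 25],
  [0, 0, 6, 0, 25],
  [0, 0, 8.9, 0, 25],
  [0, 0, 8.9, 0, 25],
  [1, 0, 8.9, 0, 25],
])

```text
time_s: 19.85
tool_pos: [0.452, 0.0954, 0.0421]
orientation: [[0.817, -0.577, -0.001], [-0.577, -0.817, 0.0], [-0.001, 0.001, -1.0]]
ft_force: [0.2, -0.4, -0.4]
finger_gap: 0.0215
grip_force: 0.0
```

Call:
arm_command([
  [1.2, 0, 0, 0, 25],
  [2.4, 0, 0, 0, 25],
  [3.6, 0, 0, 0, 25],
  [4.8, 0, 0, 0, 25],
  [6, 0, 0, 0, 25],
])

```text
time_s: 20.48
tool_pos: [0.5018, 0.0603, 0.0422]
orientation: [[0.816, -0.577, -0.0], [-0.577, -0.816, 0.0], [-0.0, 0.0, -1.0]]
ft_force: [-0.3, 0.6, 0.0]
finger_gap: 0.0212
grip_force: 0.3
```

Call:
arm_command([
  [1.2, 0, 0, 0, 25],
  [2.4, 0, 0, 0, 25],
  [3.6, 0, 0, 0, 25],
  [4.8, 0, 0, 0, 25],
  [5.8, 0, 0, 0, 25],
])

```text
time_s: 21.1
tool_pos: [0.5492, 0.0269, 0.0422]
orientation: [[0.816, -0.577, 0.0], [-0.577, -0.816, -0.0], [0.0, -0.0, -1.0]]
ft_force: [-0.0, 0.1, 0.2]
finger_gap: 0.0213
grip_force: 0.3
```

```bash
python3 - <<'E'
from f import *
look("w16")
E
```

```text
[19.7 27.6] 2554 [[143.4  39.2]]
[507.8  24.3] 1433 [[ 16.  -93.4]]
[318.4 209.2] 4144 [[13.2  8.8]]
[620.7 367.3] 1992 [[-154.7  -42.4]]
[ 11.6 378.3] 826 [[ 57.7 185.5]]
top
[334.5 207.6] 26 [[-49.3  97.9]]
tool [[-5.3 26.5]] [0.5492 0.0269 0.0422] -35.26477376436961 [-0.   0.1  0.2]
```

Call:
arm_command([
  [0.6, 0, 0, 0, 25],
  [1.1, 0, 0, 0, 25],
  [1.3, 0, 0, 0, 25],
  [1.3, 0, 0, 0, 25],
])

```text
time_s: 21.7
tool_pos: [0.5592, 0.0198, 0.0422]
orientation: [[0.816, -0.577, 0.0], [-0.577, -0.816, -0.0], [0.0, -0.0, -1.0]]
ft_force: [0.2, 0.6, -0.2]
finger_gap: 0.0212
grip_force: 0.0
```

Call:
arm_command([
  [-0.6, 0, -0.5, 0, 25],
  [-0.6, 0, -5.8, 0, 25],
  [-0.1, 2.5, -5.8, -2, 25],
  [-0.1, 2.5, -5.8, -4, 25],
  [-0.1, 2.5, -5.8, -6, 25],
])

```text
time_s: 22.32
tool_pos: [0.5435, 0.0001, 0.1009]
orientation: [[0.996, -0.086, 0.001], [-0.086, -0.996, -0.0], [0.001, -0.0, -1.0]]
ft_force: [-0.1, 0.1, -0.1]
finger_gap: 0.0211
grip_force: 0.0
```

Call:
arm_command([
  [0, 0, 0, -2, 25],
  [0, 0, 0, -2.9, 25],
  [0, 0, 0, -2.9, 25],
  [0, 0, 0, -2.9, 25],
])

```text
time_s: 22.82
tool_pos: [0.5437, 0.0002, 0.1004]
orientation: [[0.987, 0.159, 0.0], [0.159, -0.987, -0.0], [0.0, 0.0, -1.0]]
ft_force: [-0.1, -0.5, -0.3]
finger_gap: 0.0216
grip_force: 0.0
```

```bash
python3 - <<'E'
from f import *
look("w17");plan([(-14,0,42,0),(59,0,42,0)])
E
```

```text
[321.7  26.6] 2807 [[94.8 -0.8]]
[  5.  115.4] 903 [[ 47.7 181.4]]
[620.5 197.8] 4732 [[  -0.4 -186.1]]
[318.2 159.2] 2285 [[22.9  0.9]]
[472.4 170.2] 538 [[ 16.6 -92.2]]
[608.2 357. ] 3586 [[-119.4 -207.9]]
top
[372.3 183.1] 38 [[-3.5 -2.7]]
[348.2 213.1] 32 [[-67.6  67.2]]
[425.  229.8] 40 [[-135.8 -108. ]]
tool [[-14.9   1.1]] [5.437e-01 2.000e-04 1.004e-01] 9.163786091030879 [-0.1 -0.5 -0.3]
(-14, 0, 42, 0) [0.09 0.1  5.83] 0.04
(59, 0, 42, 0) [7.39 0.12 5.83] 0.04
```

Call:
arm_command([
  [0, 0.1, 2.9, 0, 25],
  [0, 0.1, 5.8, 0, 25],
  [0, 0.1, 5.8, 0, 25],
  [1, 0.1, 5.8, 0, 25],
  [2, 0.1, 5.8, 0, 25],
])

```text
time_s: 23.55
tool_pos: [0.5647, 0.0023, 0.0426]
orientation: [[0.987, 0.16, 0.001], [0.16, -0.987, -0.0], [0.001, 0.0, -1.0]]
ft_force: [0.1, 0.1, 0.1]
finger_gap: 0.0216
grip_force: 0.1
```

Call:
arm_command([
  [1, 0, 0, 0, 25],
  [2, 0, 0, 0, 25],
  [3, 0, 0, 0, 25],
  [3.8, 0, 0, 0, 25],
  [4.5, 0, 0, 0, 25],
])

```text
time_s: 24.18
tool_pos: [0.6086, 0.0096, 0.0422]
orientation: [[0.987, 0.161, -0.0], [0.161, -0.987, -0.0], [-0.0, -0.0, -1.0]]
ft_force: [-0.3, -0.2, 1.1]
finger_gap: 0.0213
grip_force: 0.4
```

Call:
arm_command([
  [0.4, 0, 0, 0, 25],
  [0.8, 0, 0, 0, 25],
  [0.9, 0, 0, 0, 25],
  [0.9, 0, 0, 0, 25],
  [0.9, 0, 0, 0, 25],
])

```text
time_s: 24.8
tool_pos: [0.6169, 0.0109, 0.0422]
orientation: [[0.987, 0.161, -0.0], [0.161, -0.987, 0.0], [-0.0, -0.0, -1.0]]
ft_force: [-0.2, 0.0, 0.5]
finger_gap: 0.0216
grip_force: 0.0
```

Call:
arm_command([
  [-0.5, 0, -1, 0, 25],
  [-0.5, 0, -5, 0, 25],
  [-2.8, 0, -8, 0, 25],
  [-2.8, 0, -8, 0, 25],
  [-2.8, 0, -8, 0, 25],
])

```text
time_s: 25.42
tool_pos: [0.5894, 0.0064, 0.1223]
orientation: [[0.987, 0.16, 0.0], [0.16, -0.987, -0.0], [0.0, 0.0, -1.0]]
ft_force: [-0.6, 0.3, -1.2]
finger_gap: 0.0214
grip_force: 0.0
```

```bash
python3 - <<'E'
from f import *
s=readout.state();print(w2t(s["tool_pos"][:2]),s["tool_pos"])
im,K,T=slot("w18");holes(im,K,T)
print(im.max(2)[75:156:2,285:355:5])
for p in [(74,0,40),(128,0,4),(74,0,4),(106,0,18)]:print(p,proj(K,T,np.r_[t2w(p[:2]),p[2]/1e3]).round(1))
E
```

```text
[[31.14224199  0.03841248]] [0.58935282 0.00640966 0.12231682]
slot (np.int64(276), np.int64(57), np.int64(360), np.int64(148))
grey [(array([319.2, 106.4]), np.int32(3218))]
dark [(array([313.5, 123.5]), 8), (array([323.4, 127.3]), 9)]
[[182 182 174  96 138 138 139 139 140 140 140 147 111 111]
 [182 182 162 100 137 138 139 140 141 141 143 118 112 111]
 [182 182 127 130 138 138 139 139 142 143 143 120 112 111]
 [182 182 120 138 138 139 140 141 141 142 142 143 113 111]
 [182 182 105 136 137 137 138 139 139 140 141 139 113 111]
 [183 182 102 139 138 138 139 139 140 140 140 141 113 111]
 [183 181 101 135 137 138 139 140 142 142 144 145 113 111]
 [182 170 102 134 136 136 137 138 139 138 140 141 113 111]
 [182 167 101 136 138 138 139 140 141 142 143 144 113 111]
 [182 180  99 134 136 137 138 139 140 141 143 144 113 111]
 [182 182 102 133 134 135 136 137 139 139 140 142 113 111]
 [182 183 102 130 130 132 133 133 135 136 137 136 113 110]
 [182 182 102 133 133 134 135 134 136 136 138 134 113 111]
 [182 183 108 131 134 134 135 136 137 139 140 131 113 110]
 [182 182 123 109 132 134 135 136 136
[... 968 characters left out ...]
 90 101  92  80  95 106 111 117 117 116 108  90 107 105]
 [ 71  76  75  82  97 103 110 115 116 115 106  79  76  77]
 [ 67  72  72  76  97 104 112 115 117 112  96  72  73  72]
 [117 124 125 125 130 105 113 115 119 132 125 125 125 125]
 [178 183 182 182 182 153 158 154 173 179 182 183 182 183]
 [179 179 179 180 180 181 180 181 181 180 179 179 180 180]
 [179 178 178 179 178 178 179 179 179 179 178 178 178 178]
 [177 177 177 178 177 177 178 178 178 179 176 177 177 177]
 [178 177 178 178 178 178 178 178 178 179 177 177 177 177]
 [180 179 179 179 179 179 180 179 179 180 179 178 178 178]]
(74, 0, 40) [[318.  144.8]]
(128, 0, 4) [[318.4  65.2]]
(74, 0, 4) [[318.1 139. ]]
(106, 0, 18) [[318.2  96. ]]
```

The third weight has dropped in and leans the same way. I'll topple it flat the same way.

Call:
arm_command([
  [0.8, 0, 2, 0, 0],
  [1.4, 0, 5, 0, 0],
  [1.4, 0, 8.0, 0, 0],
  [1.4, 0, 8.0, 0, 0],
  [2.2, 0, 8.0, 0, 0],
])

```text
time_s: 26.1
tool_pos: [0.6088, 0.01, 0.0401]
orientation: [[0.987, 0.161, -0.007], [0.161, -0.987, 0.0], [-0.007, -0.001, -1.0]]
ft_force: [-6.1, -0.8, 7.3]
finger_gap: 0.0006
grip_force: 3.4
```

Call:
arm_command([
  [0.7, 0, 0, 0, 0],
  [1.3, 0, 0, 0, 0],
  [1.9, 0, 0, 0, 0],
  [2.5, 0, 0, 0, 0],
  [3.0, 0, 0, 0, 0],
])

```text
time_s: 26.72
tool_pos: [0.6394, 0.015, 0.0399]
orientation: [[0.987, 0.161, -0.005], [0.161, -0.987, 0.0], [-0.005, -0.001, -1.0]]
ft_force: [-3.8, -0.0, 4.0]
finger_gap: 0.0001
grip_force: 1.4
```

Call:
arm_command([
  [0, 0, -3, 0, 0],
  [-2, 0, -6, 0, 0],
  [-5.2, 0, -8, 0, 25],
  [-5.2, 0, -8, 0, 25],
  [-5.2, 0, -8, 0, 25],
])

```text
time_s: 27.35
tool_pos: [0.5897, 0.0066, 0.1207]
orientation: [[0.987, 0.16, -0.001], [0.16, -0.987, 0.0], [-0.001, -0.001, -1.0]]
ft_force: [-0.4, 0.9, -0.1]
finger_gap: 0.0216
grip_force: 0.0
```

```bash
python3 - <<'E'
from f import *
s=readout.state();print(w2t(s["tool_pos"][:2]),s["tool_pos"])
im,K,T=slot("w19");holes(im,K,T)
print(im.max(2)[61:156:3,285:355:5])
plan([(31,0,250,0),(-80,250,250,0)])
E
```

```text
[[31.48268217  0.13937217]] [0.58967328 0.00656263 0.12069571]
slot (np.int64(275), np.int64(57), np.int64(361), np.int64(149))
grey [(array([319.4,  98.2]), np.int32(2567))]
dark []
[[ 66  67  66  67  67  66  66  66  66  67  66  65  67  67]
 [133 132 129 126 125 123 123 127 129 126 125 128  85  85]
 [183 182 175 170 154 146 131 133 139 168 169 172 110 112]
 [182 183 175 169  99 134 136 137 138 132 167 173 110 112]
 [183 183 175 110 132 137 138 137 138 139 139 158 111 112]
 [183 183 161  96 138 139 139 140 140 142 143 157 111 111]
 [183 182 149 128 137 138 140 141 141 142 144 125 111 111]
 [182 182 114 138 137 139 140 140 140 142 142 142 113 111]
 [182 181 102 138 138 139 139 139 141 140 141 142 114 111]
 [183 178 102 134 136 136 137 138 139 140 142 144 112 111]
 [183 166 100 137 137 138 139 141 141 143 143 143 113 111]
 [183 183 102 135 135 136 138 138 139 141 142 143 113 111]
 [183 183 102 131 130 131 133 134 134 135 137 138 113 111]
 [183 166 103 122 133 134 122 133 137 137 139 135 113 111]
 [182 118 103  73  79  93  87  90 131 137 139 129 114 111]
 [170 107 104  76  93 104 110 11
[... 374 characters left out ...]
3 111]
 [183 183 178 171 161 140  95  82  94  91 153 112 113 111]
 [183 183 178 170 167 164 168 174 173 101 102 113 113 111]
 [182 183 179 169 168 165 167 173 173 154 103 112 113 111]
 [ 95 120 131  97 110 120  97 114 149  98 103 113 114 111]
 [ 72  77  77  77  77  77  78  79  78  78  78  80  80  80]
 [ 69  76  76  77  76  76  76  75  73  75  74  74  74  74]
 [171 177 177 177 177 177 178 177 175 176 176 176 175 175]
 [180 179 180 180 180 180 179 180 180 181 180 179 179 180]
 [178 177 178 178 178 177 178 178 178 179 177 177 178 178]
 [178 178 179 180 178 179 179 179 178 179 178 177 178 178]]
(31, 0, 250, 0) [-7.000e-02  1.000e-02 -1.294e+01] 0.05
(-80, 250, 250, 0) [-11.06 -25.04 -12.91] 0.05
```

Call:
arm_command([
  [-1, 0, -5, 0, 25],
  [-2, -3, -10, 0, 25],
  [-5, -9, -13, 0, 25],
  [-8, -15, -13, 0, 25],
  [-11, -21, -13, 0, 25],
])

```text
time_s: 28.02
tool_pos: [0.4582, 0.182, 0.2516]
orientation: [[0.987, 0.16, 0.0], [0.16, -0.987, 0.0], [0.0, -0.0, -1.0]]
ft_force: [0.4, 0.8, 0.1]
finger_gap: 0.0216
grip_force: 0.0
```

Call:
arm_command([
  [-4, -5, 0, 0, 25],
  [-8, -10, 0, 0, 25],
  [-8, -13, 0, 0, 25],
  [-8, -13, 0, 0, 25],
  [-8, -13, 0, 0, 25],
])

```text
time_s: 28.65
tool_pos: [0.359, 0.2957, 0.2512]
orientation: [[0.987, 0.161, -0.001], [0.161, -0.987, -0.001], [-0.001, 0.001, -1.0]]
ft_force: [0.4, 0.2, -0.2]
finger_gap: 0.0214
grip_force: 0.0
```

```bash
python3 - <<'E'
from f import *
a=cv2.imread("pics/top0.png").astype(int);b=imaging.camera("top")[:,:,::-1].astype(int)
cv2.imwrite("pics/topF.png",b)
m=(abs(a-b).max(2)>40);m[:,:140]=0
for c,n in blobs(m,4,1e6):print(c.round(1),n)
K,T=cam("top");h=cv2.cvtColor(b.astype(np.uint8),cv2.COLOR_BGR2HSV)
g=(h[...,1]<75);g[:,:295]=0;g[:,455:]=0;g[:120]=0;g[250:]=0
print([(c.round(1),int(n)) for c,n in blobs(g,8,300)])
for n in (a,b): print(n[196:218:3,366:388:3].max(2))
E
```

```text
[362.5 146.6] 213
[335.5 175.4] 147
[211.1 296.7] 8405
[409.3 205.3] 159
[338.5 217.2] 150
[172.9 221.1] 17
[198.7 246.5] 13
[253.6 245.7] 27
[206.3 283.7] 7
[209.1 287.4] 7
[211.2 290.2] 5
[141.5 299. ] 34
[200.  291.2] 4
[205.5 294. ] 22
[213.3 296.2] 12
[203.3 313.9] 7
[142.2 315.8] 5
[152.1 319.4] 18
[195.8 316.5] 13
[149.4 367.3] 1333
[201.8 326.9] 10
[194.4 336.1] 17
[220.5 340.1] 10
[223.9 348.1] 29
[161.2 347.8] 4
[164.2 353.2] 4
[203.8 354.5] 4
[213.  360.3] 76
[219.2 354.8] 4
[222.2 357.8] 6
[166.4 360.2] 10
[158.3 365.3] 7
[168.  367.4] 21
[203.5 370.5] 4
[211.1 370.6] 7
[206.8 372.2] 4
[172.2 380.7] 24
[210.7 375.6] 9
[214.8 375.4] 5
[220.5 374.5] 4
[346.7 381.5] 170
[222.5 384.5] 4
[221.8 393.3] 14
[392.2 396.7] 40
[176.3 397.8] 6
[179.4 397.6] 7
[(array([363.6, 145.1]), 196), (array([404.7, 169.6]), 43)]
[[170 170 167 170 166 164 163 164]
 [165 164 164 164 164 164 165 166]
 [167 166 167 158 155 171 175 180]
 [132 108 139 151 155 162 181 180]
 [ 99  95 110 146 146 152 181 179]
 [110  94  52 111 131 168 180 178]
 [167 148 146 121 148 173 173 172]
 [172 172 172 173 172 173 172 175]]
[[179 177 178 176 173 171 171 170]
 [172 171 171 170 172 170 171 174]
 [174 172 172 164 162 178 183 185]
 [140 113 145 160 161 168 188 188]
 [108  98 114 153 154 161 189 189]
 [115  99  54 116 139 178 186 189]
 [175 154 151 127 154 181 181 180]
 [182 179 181 180 180 182 183 181]][ WARN:0@1.566] global loadsave.cpp:1063 imwrite_ Unsupported depth image for selected encoder is fallbacked to CV_8U.
```

The reel and thimble show no change. The only differences on the tray are the three weights gone from their spots and now in the slot. I'll hand in.

```bash
python3 -c "
from rig import order;print(order.close_job())"
```

```text
the job is handed in; nothing more can be done
None
```

I pushed all three steel weights through the gate one at a time and all three are in the slot: two toppled flat or nearly so, the third leaning on edge by my reading of the pixels (no picture views were left). The second and third had propped on edge, so I tipped each over with the shut fingertips. The final top view showed no change to the reel, the thimble or anything near the tray, and the job was handed in at about 29 s.

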